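Nudge a sheet lid into the recess of its holding board and clip it

ROBOT

A 6-joint arm with a two-finger parallel gripper is mounted at the origin on a cart in front of the work surface, level with it; the furniture and walls round the work are solid. World frame = base frame: x ahead of the robot, y to its left, z up, the work surface at z = 0. Lengths are in mm, angles in rad, forces in N, time in s.
With the tool pointing down it reaches from about 300 to 775 mm from the base axis. Payload 14.6 kg.
Tool frame: the origin (TCP) lies at the very end of the fingers, on their centre line; the grasp point (between the pads) lies 19 mm behind it; z points along the fingers, y is the line along which they close (so a half turn about z gives the same grasp; the last joint's range is limited). The gripper opens to 94 mm and grips with 3 to 60 N. Pads are 16 mm wide; open, the fingers measure 119 mm over their backs; the gripper's body (75 mm by 177 mm) begins 78 mm behind the grasp point.
Start: joints at [1.107, 0.3, 1.521, -0, 1.321, -0.067], TCP at [212.554, 507.257, 205.446] pointing down, gripper open.
Joint ranges: [-3.03, 3.03], [-0.79, 2.21], [0.23, 2.52], [-1.04, 4.18], [0, 3.07], [-2.55, 2.55]. Speed limits (rad/s): [2.22, 2.22, 2.57, 3.14, 3.14, 3.14].

INTERFACE

Orientations are given as [roll, pitch, yaw] about the fixed x, y, z axes, in that order (R = Rz(yaw) Ry(pitch) Rx(roll)).
In Python, from cell import manip gives the robot as it stands.
- The arm moves only by the tool servo_tool, never from a script. Its argument "motion" is a list that holds one entry, the list of rows, each a list of 7 numbers: the shift along the world's x, y, z as a fraction of full scale, then the turn, a rotation vector about the world's x, y, z as a fraction of full scale, then the closure, from 0 (fully open) to 1 (shut). In form: [[[x, y, z, rx, ry, rz, gripper], ...]]. A call has 1 to 10 rows; each row is the pose to reach, as a shift and turn from the pose commanded when the call began, turning the shorter way round; what a row does not reach only later rows make up. Full scale, the value 1, is 0.5 m for a shift and pi rad for a turn. A row lasts 1/10 s, in which the tool goes at most 50 mm and 8.59 degrees, less where a joint would pass 70% of its speed; a pose out of reach is approached as far as the arm can. A call with a number of a shift or a turn outside -1 to 1 is refused whole. A call with a gripper value outside its range is refused whole. The fingers move at their own pace and stop on an object; "newtons" is the grip in N (left out, the last holds). Time passes only in rows, so rows that repeat a pose let the fingers close. It gives the time, the measured TCP pose, the force, the opening and the grip force at its end, in the units of the state.
- manip.read_state(): the state, without advancing time (a new reading comes with each control period).
- manip.camera(name): name is "side" or "top" or "wrist"; returns a dict with "frame" (420x560x3 uint8, red, green, blue), "range_z" (420x560 float32, mm along the optical axis (not along the pixel's ray), 0 where there is no reading), "vfov" (degrees; the focal length in pixels is half the picture's height over the tangent of half this angle, whatever the lens; pixels are square), "cx", "cy" (the principal point, pixels), "k1" (the pictures are not rectified: a ray, as slopes to the right and down, at radius r is drawn at 1 + k1 r^2 times it, then the intrinsics apply), "cam_to_world" (4x4, takes a point from camera to world coordinates). Camera axes: x right, y down, z forward; pixel columns grow to the right and rows downward; lengths in mm; the calibration is good to about 2 mm. A picture is of the moment at which its call begins.
- manip.sign_off(): hands the job in; it is judged then, once.
The state is a dict: "clock": time; "joints": joint angles; "qd": joint speeds; "effort": joint torques, N m; "eef_pos": TCP position; "eef_rot": TCP orientation; "wrist_force": force on the tool from outside, world axes, zero at the start; "moment": the same for the moment, N m; "finger_gap": finger opening in mm; "finger_force": force on a finger pad.
Only numpy, scipy, OpenCV 4.12 (cv2) and the standard library are available. Lean on these libraries where they do the work, as an engineer would, in place of code of your own. Each camera call takes 0.05 s, during which the arm holds its last target. There are 200 camera calls.

TASK

Push the round sheet lid that lies on the plywood holding board along the board until it drops flat into the round recess, without lifting it off the board. Then push the steel swing clip fully round so that it points at the centre of the recess and holds the lid's edge. Leave the tin, the grille, the shield and the other lids as they are.

Things in the scene. Friction and masses are not known exactly. Their poses are not given: they have to be found in the camera images.
- board: Plywood holding board, fixed: 340 x 220 mm, an 18 mm sheet on two battens, top 30 mm above the bench, with one round recess 170 mm across and 7 mm deep. Origin at bench height below the recess centre. x axis along the long side: the board reaches from x = -205 to +135 mm, y = -110 to +110 mm. Clip at the +x end; the lid starts on the flat part on the -x side, up to 40 mm off the middle line.
- recess (a point): Centre of the recess floor, 23 mm above the bench (7 mm below the board's top); axes as the board's.
- work_lid: Loose lid on the board: grey steel disc 160 mm across, 2 mm thick, 0.17 to 0.34 kg, with a raised handle mid-top, 78 mm long (lid's y) x 40 mm wide (x) at its foot, sides sloping in to 60 x 20 mm near its top, 19 mm above the underside. Origin: centre of the underside. Starts flat on the board, centre 110 to 151 mm from the recess centre, y axis within 1 rad of the board's.
- clip (a joint): Angle of the swing clip about its upright screw, rad: 0 = fully closed (at its stop), pointing along the board's -x to the recess centre, over the lid's edge; grows as it swings open towards the board's +y side, up to 1.9. Starts open at 1.15 to 1.8, needs about 1 N at the pin, and stays where it is left.
- clip_pin (a point): Middle of the upright round finger pin on the clip, 12 mm across, standing 45 mm from the clip's pivot; it rises from 37 to 67 mm above the bench. Push it sideways to swing the clip.
- clip_pivot (a point): Pivot of the clip on the board's middle line, 107 mm from the recess centre towards the board's +x end, 33 mm above the bench. The clip's bar is 62 mm long, 16 mm wide, 4 mm thick, its underside 3 mm above the board's top.
- tin: Solvent tin, 66 mm across, 134 mm tall, standing on the bench to the left of the board. Leave alone. Origin at the centre of the underside.
- near_grille: Loose dark flat vent grille, 134 x 40 x 8 mm, on the bench near the corner of the board that is nearest the robot on the left. Leave alone. Origin at the centre of the underside.
- near_shield: Loose black curved sheet shield, 129 x 128 x 35 mm, on the bench off the far right corner of the board. Leave alone. Origin at the centre of the underside.
- spare_lid: Another lid of the same kind, lying on the bench itself to the right of the board. Leave alone. Origin at the centre of the underside.

How it is judged:
By the outcome, as a careful person would: the job done as asked, in the order asked, and still so for the second after the job is handed in, with the robot touching nothing.
It also fails if it takes over 64 s, if anything falls off the work surface, if the arm or the gripper's body presses on something with over 40 N, if the wrist force passes 120 N, or if a joint passes its speed limit or range.

## Working session

There is one attempt and no reset: what is moved stays moved. The work goes in short steps, Python scripts to look and compute and a tool call to move; the robot and the scene stay as the last step left them, time stands still between calls to the robot, and variables do not carry over. Pictures are saved under pics/ and viewed, at most 10 in all, crops included, and the job is handed in when it is done.

Besides the shell and the picture viewer there is one more tool, called after ">>>" as name(argument=value, ...) on one line, values as JSON. servo_tool: Moves the arm, as the interface text tells. Its arguments: {"type":"object","properties":{"motion":{"type":"array"},"newtons":{"type":"number"}},"required":["motion"]}

```bash
mkdir -p pics; cat > h.py <<'E'
import numpy as np, cv2
from cell import manip
def cam(n):
    c=manip.camera(n); return c
def f(c): return 210/np.tan(np.radians(c["vfov"])/2)
def slopes(c,u,v):
    K=f(c); d=np.array([(u-c["cx"])/K,(v-c["cy"])/K],float); s=d.copy()
    for _ in range(20): s=d/(1+c["k1"]*(s**2).sum(0))
    return s
def onplane(c,u,v,z):
    u=np.atleast_1d(u);v=np.atleast_1d(v)
    s=slopes(c,u,v);T=np.array(c["cam_to_world"]);r=T[:3,:3]@np.vstack([s,np.ones(len(u))])
    return (T[:3,3:]+r*((z-T[2,3])/r[2])).T
def cloud(c):
    v,u=np.mgrid[:420,:560];s=slopes(c,u.ravel(),v.ravel());z=c["range_z"].ravel()
    T=np.array(c["cam_to_world"]);p=T[:3,:3]@np.vstack([s[0]*z,s[1]*z,z])+T[:3,3:]
    p=p.T;p[z==0]=np.nan
    return p.reshape(420,560,3)
E
python3 - <<'E'
from h import *
for n in("top","side"):
    c=cam(n);cv2.imwrite(f"pics/{n}0.png",c["frame"][:,:,::-1]);np.save(f"{n}.npy",c,allow_pickle=True)
    print(n,c["vfov"],c["k1"],np.round(c["cam_to_world"],2).tolist())
s=manip.read_state();print(s["clock"],s["eef_pos"],s["eef_rot"],s["finger_gap"])
E
```

```text
top 55.27928868220125 0.03272805530999032 [[0.01, -1.0, 0.09, 463.56], [-1.0, -0.01, -0.0, 26.25], [0.0, -0.09, -1.0, 1256.76], [0.0, 0.0, 0.0, 1.0]]
side 42.2073669782889 -0.041122074347976344 [[1.0, -0.03, 0.06, 453.99], [-0.07, -0.39, 0.92, -1235.15], [-0.01, -0.92, -0.39, 579.22], [0.0, 0.0, 0.0, 1.0]]
0.1 [212.43272512 507.07606953 204.95821668] [-3.14058103e+00 -7.45853105e-05  2.74484031e+00] 94.10831086498266
```

View pics/top0.png

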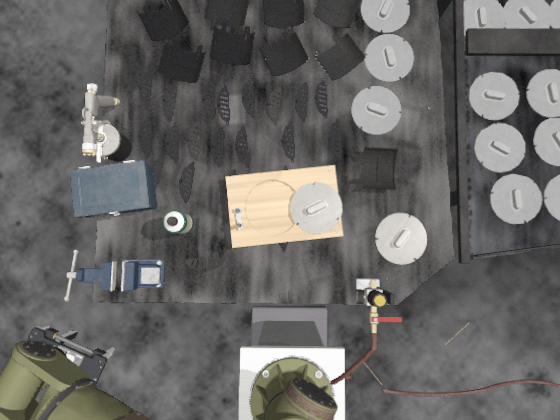

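View pics/side0.png

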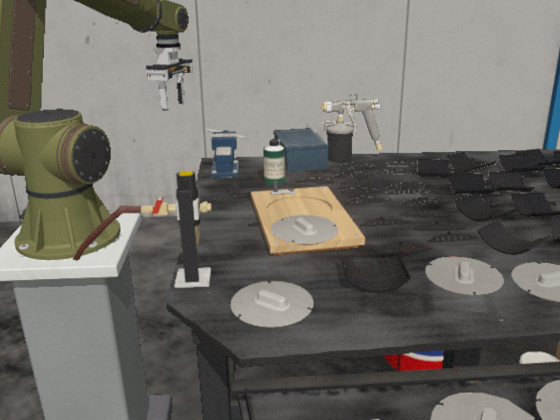

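The top view shows the board at about (285,206), with the clip at its left end (238,217) and the lid at (316,208). The tin is at (177,222) and the spare lid at (401,239). In the side view the lid sits on the near end of the board and the clip is at (283,191).

```bash
python3 - <<'E'
from h import *
c=np.load("top.npy",allow_pickle=True).item();im=c["frame"]
hsv=cv2.cvtColor(im,cv2.COLOR_RGB2HSV);roi=np.zeros((420,560),np.uint8);roi[150:260,205:365]=1
w=((hsv[...,1]>50)&(hsv[...,2]>110)&(hsv[...,0]<30)).astype(np.uint8)*roi
pts=cv2.findNonZero(w)
hull=cv2.convexHull(pts)[:,0,:]
P=onplane(c,hull[:,0],hull[:,1],30)
rect=cv2.minAreaRect(P[:,:2].astype(np.float32));print("board",rect)
bp=cv2.boxPoints(rect);ctr=bp.mean(0)
e=[bp[1]-bp[0],bp[2]-bp[1]];l=max(e,key=np.linalg.norm);x=l/np.linalg.norm(l)
if x[1]<0:x=-x
y=np.array([-x[1],x[0]]);rec=ctr+35*x
print("xaxis",x,np.arctan2(x[1],x[0]),"recess",rec)
q=cloud(c)
# lid: grey pixels inside board
g=((hsv[...,1]<40)&(hsv[...,2]>90)).astype(np.uint8)*roi
n,lab,st,ce=cv2.connectedComponentsWithStats(g)
for i in range(1,n):
    if st[i,4]>8: print(i,st[i],ce[i],onplane(c,*ce[i],32).round(1))
i=1+np.argmax(st[1:,4]);h=cv2.convexHull(cv2.findNonZero((lab==i).astype(np.uint8)))[:,0,:]
L=onplane(c,h[:,0],h[:,1],32)[:,:2];(lc,lr)=cv2.minEnclosingCircle(L.astype(np.float32));print("lid",lc,lr)
d=np.array(lc)-rec;print("lid in board",d@x,d@y)
m=(q[...,2]>41)&(np.hypot(q[...,0]-lc[0],q[...,1]-lc[1])<60)
H=q[m][:,:2];cv=np.cov(H.T);wv,V=np.linalg.eigh(cv);print("handle",len(H),H.mean(0),V[:,1],np.sqrt(wv),q[m][:,2].max())
pv=rec+107*x;k=(q[...,2]>44)&(np.hypot(q[...,0]-pv[0],q[...,1]-pv[1])<70)
print("pivot",pv,"pin cand",q[k].round(0))
t=(q[...,2]>100)&(q[...,2]<145);print("tin",np.median(q[205:235,160:195][t[205:235,160:195]],0))
cv2.imwrite("pics/crop.png",cv2.resize(im[155:255,215:355],None,fx=5,fy=5,interpolation=cv2.INTER_CUBIC)[:,:,::-1])
E
```

```text
board ((581.1176147460938, 29.278121948242188), (224.2763214111328, 343.74346923828125), 6.668617248535156)
xaxis [-0.11612684  0.99323434] 1.6871858 recess [577.0532   64.04132]
1 [251 150  60  23 901] [277.82019978 160.59711432] [[720.5  49.1  32. ]]
2 [317 150  10  16  95] [322.49473684 157.83157895] [[730.8 -89.2  32. ]]
8 [205 164  21  41 341] [212.14369501 178.19354839] [[662.9 250.7  32. ]]
9 [232 164   6   8  26] [235.07692308 166.96153846] [[698.9 181.   32. ]]
10 [313 164   6   3  10] [315.8 164.9] [[708.4 -68.6  32. ]]
11 [224 166   4   6  13] [225.38461538 168.38461538] [[694.  210.7  32. ]]
13 [329 169   3   3   9] [330. 170.] [[ 692.9 -112.6   32. ]]
17 [349 173   4   7  21] [350.33333333 175.80952381] [[ 675.5 -175.3   32. ]]
20 [229 179   4   4  11] [230.36363636 180.45454545] [[656.6 194.5  32. ]]
21 [ 290  182   75   78 3550] [330.43521127 216.75690141] [[ 548.1 -114.1   32. ]]
24 [234 207   9  23 128] [238.3671875 217.4140625] [[542.8 167.4  32. ]]
25 [205 209  10  36 226] [208.23893805 225.7920354 ] [[516.2 258.6  32. ]]
26 [216 217   6  13  45] [218.8        222.
[... 359 characters left out ...]
36364 253.63636364] [[431.8 260.9  32. ]]
lid (527.8603515625, -115.69754028320312) 146.3933868408203
lid in board -172.81019560153618 69.73255514081643
handle 23 [574.2733489  -84.26754392] [-0.51961949  0.85439779] [2.00099597 8.9093013 ] 53.789535523504355
pivot [564.6276 170.3174] pin cand [[567. 173.  46.]
 [564. 171.  44.]
 [558. 177.  44.]
 [558. 174.  44.]
 [524. 164.  68.]
 [524. 162.  63.]
 [521. 167.  64.]
 [521. 164.  66.]
 [521. 161.  67.]
 [521. 158.  64.]
 [518. 167.  68.]
 [518. 164.  70.]
 [518. 161.  65.]
 [518. 158.  68.]
 [519. 158.  44.]
 [515. 167.  68.]
 [515. 164.  64.]
 [515. 161.  68.]
 [515. 159.  60.]
 [513. 162.  55.]]
tin [522.69876623 338.07748574 111.95081154]
```

View pics/crop.png

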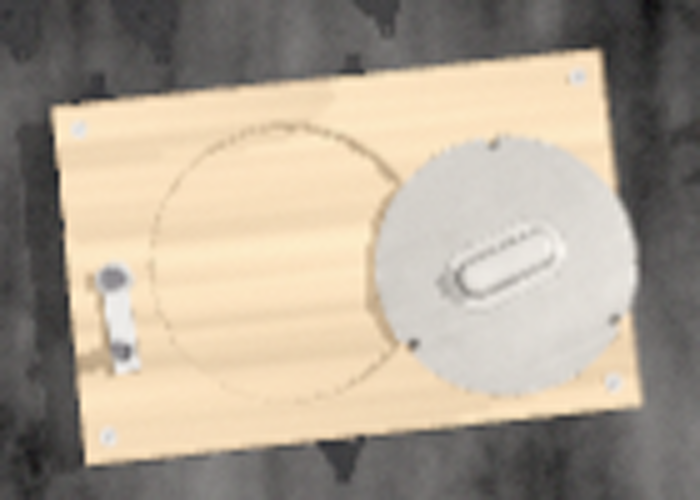

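The enlarged view shows the lid at crop (507,265) and the recess at about (290,262). The clip pivot is at (113,277), with its bar and pin pointing to (125,352), about 1.5 rad open. I'll grip the handle lightly along its length and slide the lid.

```bash
python3 - <<'E'
from h import *
c=np.load("top.npy",allow_pickle=True).item()
X=lambda u,v,z:onplane(c,215+u/5-.4,155+v/5-.4,z)[0].round(1)
print("lid",X(507,265,32),"rec",X(290,262,30),"h ends",X(460,288,47),X(555,240,47),"pivot",X(113,277,44),"pin",X(122,351,67))
E
```

```text
lid [575.7 -69.8  32. ] rec [576.2  63.3  30. ] h ends [560.  -40.3  47. ] [589.9 -97.7  47. ] pivot [564.5 170.1  44. ] pin [518.6 161.   67. ]
```

>>> servo_tool(motion=[[[0.2,-0.3,0,0,0,-0.2,0],[0.4,-0.6,0,0,0,-0.4,0],[0.55,-0.9,0,0,0,-0.55,0],[0.724,-1,0,0,0,-0.717,0],[0.724,-1,0,0,0,-0.717,0],[0.724,-1,0,0,0,-0.717,0],[0.724,-1,0,0,0,-0.717,0],[0.724,-1,0,0,0,-0.717,0],[0.724,-1,0,0,0,-0.717,0],[0.724,-1,0,0,0,-0.717,0]]], newtons=5)

```text
clock: 1.1
eef_pos: [504.7, 99.3, 205.4]
eef_rot: [-3.141, -0.0, 1.238]
wrist_force: [0.4, 1.2, 0.4]
finger_gap: 94.0
finger_force: 0.0
```

>>> servo_tool(motion=[[[0.141,-0.338,-0.1,0,0,-0.242,0],[0.141,-0.338,-0.1,0,0,-0.242,0],[0.141,-0.338,-0.1,0,0,-0.242,0],[0.141,-0.338,-0.1,0,0,-0.242,0],[0.141,-0.338,-0.1,0,0,-0.242,0],[0.141,-0.338,-0.1,0,0,-0.242,0],[0.141,-0.338,-0.1,0,0,-0.242,0],[0.141,-0.338,-0.1,0,0,-0.242,0]]])

```text
clock: 1.9
eef_pos: [574.4, -66.9, 155.8]
eef_rot: [3.141, -0.0, 0.489]
wrist_force: [0.0, 0.6, 0.4]
finger_gap: 94.1
finger_force: 0.0
```

```bash
python3 - <<'E'
from h import *
c=cam("wrist");cv2.imwrite("pics/w1.png",c["frame"][:,:,::-1]);np.save("w1.npy",c,allow_pickle=True)
s=manip.read_state();print(s["eef_pos"],s["eef_rot"])
q=cloud(c);z=q[...,2]
near=np.hypot(q[...,0]-575,q[...,1]+69)<55
print("lid z",np.nanmedian(z[near]))
m=(z>42)&(z<60)&near
H=q[m][:,:2];w,V=np.linalg.eigh(np.cov(H.T));print("handle",len(H),cv2.minAreaRect(H.astype(np.float32)),V[:,1])
E
```

```text
[574.39000723 -66.95616078 155.80084395] [ 3.14131395e+00 -4.02112762e-04  4.88465818e-01]
lid z 253.39159195314573
handle 1659 ((577.0963745117188, -68.44857025146484), (21.82368278503418, 61.74396896362305), 26.10993766784668) [-0.44064285  0.8976825 ]
```

View pics/w1.png

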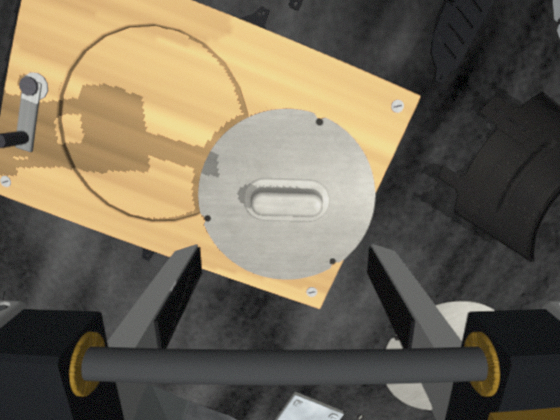

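The wrist view shows the recess circle at about (155,122), the lid at (288,193) and the handle at (287,200), square to the fingers. I'll lower the gripper and close it gently.

>>> servo_tool(motion=[[[0.005,-0.003,-0.08,0,0,-0.01,0],[0.005,-0.003,-0.16,0,0,-0.01,0],[0.005,-0.003,-0.2,0,0,-0.01,0],[0.005,-0.003,-0.225,0,0,-0.01,0],[0.005,-0.003,-0.236,0,0,-0.01,0],[0.005,-0.003,-0.236,0,0,-0.01,0.1],[0.005,-0.003,-0.236,0,0,-0.01,0.2],[0.005,-0.003,-0.236,0,0,-0.01,0.25],[0.005,-0.003,-0.236,0,0,-0.01,0.3],[0.005,-0.003,-0.236,0,0,-0.01,0.3]]], newtons=4)

```text
clock: 2.95
eef_pos: [577.3, -69.2, 38.1]
eef_rot: [3.141, -0.001, 0.453]
wrist_force: [-0.0, 1.5, 3.3]
finger_gap: 68.6
finger_force: 4.4
```

```bash
python3 - <<'E'
from h import *
c=np.load("w1.npy",allow_pickle=True).item();hsv=cv2.cvtColor(c["frame"],cv2.COLOR_RGB2HSV)
# recess rim points read off the picture
R=np.array([[62,112],[90,48],[153,24],[210,52],[247,112],[155,220],[100,195],[195,212]],float)
P=onplane(c,R[:,0],R[:,1],30)[:,:2]
A=np.c_[2*P,np.ones(len(P))];s=np.linalg.lstsq(A,(P**2).sum(1),rcond=None)[0];print("recess",s[:2],np.sqrt(s[2]+s[:2]@s[:2]))
L=np.array([[199,193],[375,193],[288,108],[288,279]],float);P=onplane(c,L[:,0],L[:,1],32)[:,:2]
A=np.c_[2*P,np.ones(len(P))];s=np.linalg.lstsq(A,(P**2).sum(1),rcond=None)[0];print("lid",s[:2],np.sqrt(s[2]+s[:2]@s[:2]))
print("pivot",onplane(c,28,87,44),"pin",onplane(c,2,140,67))
E
```

```text
recess [578.50339573  63.3050127 ] 82.65908314037407
lid [577.08972282 -69.00235997] 79.64191900870121
pivot [[564.6799659  168.08207513  44.        ]] pin [[522.11600071 160.79594227  67.        ]]
```

>>> servo_tool(motion=[[[0,0.02,0,0,0,0,0.3],[0,0.05,0,0,0,0,0.3],[0,0.08,0,0,0,0,0.3],[0,0.11,0,0,0,0,0.3],[0,0.14,0,0,0,0,0.3],[0,0.17,0,0,0,0,0.3],[0.001,0.2,0,0,0,0,0.3],[0.001,0.22,0,0,0,0,0.3],[0.001,0.24,0,0,0,0,0.3],[0.001,0.24,0,0,0,0,0.3]]], newtons=4)

```text
clock: 3.95
eef_pos: [577.5, 52.5, 37.7]
eef_rot: [-3.141, -0.001, 0.454]
wrist_force: [0.1, 4.8, 5.5]
finger_gap: 66.3
finger_force: 5.0
```

>>> servo_tool(motion=[[[0,0.008,0,0,0,0,0.3],[0,0.016,0,0,0,0,0.3],[0,0.022,0,0,0,0,0.3],[0,0.026,0,0,0,0,0.3],[0,0.026,0,0,0,0,0.3]]], newtons=4)

```text
clock: 4.45
eef_pos: [577.1, 64.0, 37.1]
eef_rot: [-3.141, 0.001, 0.453]
wrist_force: [-1.0, 0.2, -0.2]
finger_gap: 65.8
finger_force: 0.0
```

```bash
python3 - <<'E'
from h import *
c=cam("side");cv2.imwrite("pics/s2.png",cv2.resize(c["frame"][140:280,220:400],None,fx=4,fy=4,interpolation=cv2.INTER_CUBIC)[:,:,::-1])
E
```

```text
(no output)
```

View pics/s2.png

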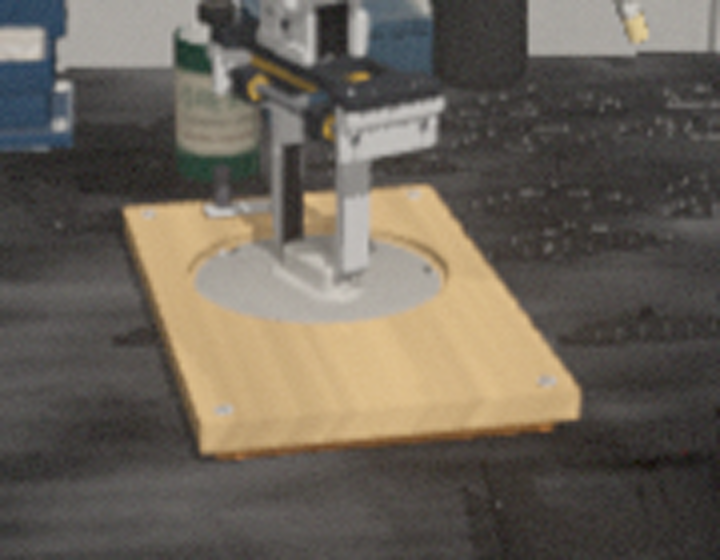

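The side view shows the lid sitting down in the recess, with the far wall visible and the grip force at zero. I'll release it, lift, and go over the clip pin.

>>> servo_tool(motion=[[[0,0,0,0,0,0,0],[0,0,0,0,0,0,0],[0,0,0,0,0,0,0],[0,0,0.07,0,0,0,0],[0,0,0.14,0,0,0,0.3],[-0.06,0.1,0.14,0,0,0,0.5],[-0.114,0.195,0.14,0,0,0,0.6],[-0.114,0.195,0.14,0,0,0,0.6],[-0.114,0.195,0.14,0,0,0,0.6]]])

```text
clock: 5.4
eef_pos: [519.8, 162.6, 107.7]
eef_rot: [3.142, -0.0, 0.456]
wrist_force: [0.2, 0.6, 0.2]
finger_gap: 57.6
finger_force: 0.0
```

```bash
python3 - <<'E'
from h import *
c=cam("wrist");cv2.imwrite("pics/w3.png",c["frame"][:,:,::-1])
print(manip.read_state()["eef_pos"],manip.read_state()["finger_gap"])
q=cloud(c);z=q[...,2]
m=(z>57)&(z<75)&(np.hypot(q[...,0]-520,q[...,1]-161)<25);print("pin",m.sum(),q[m].mean(0))
d=np.hypot(q[...,0]-577,q[...,1]-63.5)
for a in range(0,360,45):
    r=np.degrees(np.arctan2(q[...,1]-63.5,q[...,0]-577))%360
    k=(abs(r-a)<15)&(d>55)&(d<74)&(z<60);b=(abs(r-a)<15)&(d>90)&(d<105)&(z<60)
    print(a,k.sum(),np.nanmedian(z[k]).round(1),np.nanmedian(z[b]).round(1))
E
```

```text
[520.50978672 161.47012571 107.6060358 ] 53.45230963329078
pin 283 [521.95390975 164.00872262  65.46703024]
0 559 24.6 29.8
45 1148 24.6 30.0
90 1071 24.6 30.2
135 872 24.6 29.9
180 743 24.7 30.0
225 773 24.6 29.8
270 803 24.5 29.8
315 940 24.5 29.8
```

View pics/w3.png

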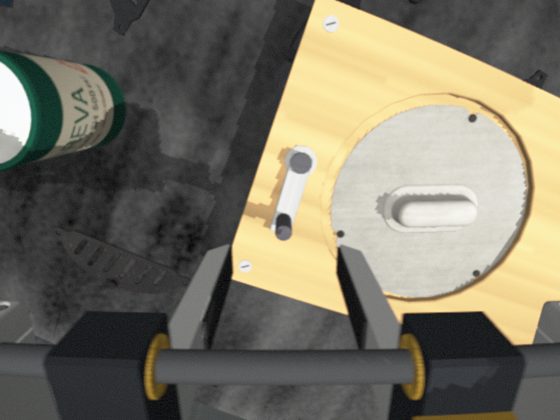

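The wrist view shows the lid flat in the recess, 24.6 mm high all round. The clip pin is at (284,225), midway between the fingers. I'll lower over the pin and follow its arc.

>>> servo_tool(motion=[[[0.002,0.002,-0.05,0,0,0,0.55],[0.002,0.002,-0.1,0,0,0,0.55],[0.002,0.002,-0.12,0,0,0,0.6],[0.002,0.002,-0.12,0,0,0,0.7],[0.002,0.002,-0.12,0,0,0,0.8],[0.002,0.002,-0.12,0,0,0,0.8],[0.002,0.002,-0.12,0,0,0,0.8]]], newtons=5)

```text
clock: 6.15
eef_pos: [521.9, 162.3, 48.4]
eef_rot: [3.141, -0.001, 0.453]
wrist_force: [0.4, -0.7, 0.2]
finger_gap: 18.9
finger_force: 0.0
```

>>> servo_tool(motion=[[[0.001,-0.012,0,0,0,0.02,0.8],[0.005,-0.023,0,0,0,0.05,0.8],[0.01,-0.033,0,0,0,0.08,0.8],[0.016,-0.042,0,0,0,0.11,0.8],[0.025,-0.051,0,0,0,0.14,0.8],[0.034,-0.058,0,0,0,0.17,0.8],[0.043,-0.064,0,0,0,0.2,0.8],[0.053,-0.069,0,0,0,0.23,0.8],[0.064,-0.073,0,0,0,0.26,0.8],[0.074,-0.075,0,0,0,0.28,0.8]]])

```text
clock: 7.15
eef_pos: [558.7, 124.7, 48.0]
eef_rot: [3.141, -0.0, 1.336]
wrist_force: [-1.4, -0.7, 0.3]
finger_gap: 18.9
finger_force: 0.6
```

>>> servo_tool(motion=[[[0.008,0,0,0,0,0,0.8],[0.015,0,0,0,0,0,0.8],[0.021,0,0,0,0,0,0.8],[0.025,0,0,0,0,0,0.8],[0.025,0,0,0,0,0,0.8]]])

```text
clock: 7.65
eef_pos: [571.2, 124.9, 47.5]
eef_rot: [3.141, -0.0, 1.332]
wrist_force: [-0.5, 0.5, -1.1]
finger_gap: 18.7
finger_force: 0.0
```

>>> servo_tool(motion=[[[0.002,0,0,0,0,0,0.8],[0.004,0,0,0,0,0,0.8],[0.006,0,0,0,0,0,0.8],[0.006,0,0,0,0,0,0.8]]])

```text
clock: 8.05
eef_pos: [572.7, 124.8, 47.2]
eef_rot: [-3.138, 0.001, 1.333]
wrist_force: [-10.5, -1.1, 5.2]
finger_gap: 19.1
finger_force: 5.0
```

The clip is against its stop, with a 10 N reaction. I'll back off, open, lift and check.

>>> servo_tool(motion=[[[-0.005,0,0,0,0,0,0.8],[-0.006,0,0,0,0,0,0.7],[-0.006,0,0,0,0,0,0.6],[-0.006,0,0.02,0,0,0,0.6],[-0.006,0,0.1,0,0,0,0.6],[-0.1,0.08,0.16,0,0,0,0.6],[-0.1,0.08,0.2,0,0,0,0.6],[-0.1,0.08,0.2,0,0,0,0.6]]])

```text
clock: 8.85
eef_pos: [524.4, 166.5, 152.1]
eef_rot: [3.136, -0.003, 1.335]
wrist_force: [-0.1, -0.5, -0.7]
finger_gap: 37.5
finger_force: 0.0
```

```bash
python3 - <<'E'
from h import *
c=cam("wrist");cv2.imwrite("pics/w4.png",c["frame"][:,:,::-1])
q=cloud(c);z=q[...,2];print(manip.read_state()["eef_pos"])
m=(z>57)&(z<75)&(np.hypot(q[...,0]-570,q[...,1]-125)<25);p=q[m].mean(0);print("pin",m.sum(),p)
for pv in ([564.6,169.5],[565.5,171]):
    print(np.degrees(np.arctan2(p[1]-pv[1],p[0]-pv[0]))+83.3)
d=np.hypot(q[...,0]-577,q[...,1]-63.5);r=np.degrees(np.arctan2(q[...,1]-63.5,q[...,0]-577))%360
for a in range(0,360,45):
    k=(abs(r-a)<15)&(d>55)&(d<74)&(z<60);print(a,k.sum(),np.nanmedian(z[k]).round(1))
E
```

```text
[524.43833594 165.55851818 149.86722257]
pin 191 [569.3699444  128.25317127  65.12607247]
-0.10339468669211271
-1.5270157246427658
0 289 24.6
45 650 24.5
90 649 25.5
135 633 24.6
180 560 24.6
225 363 24.5
270 0 nan
315 223 24.5
  return np.nanmean(a, axis, out=out, keepdims=keepdims)
```

View pics/w4.png

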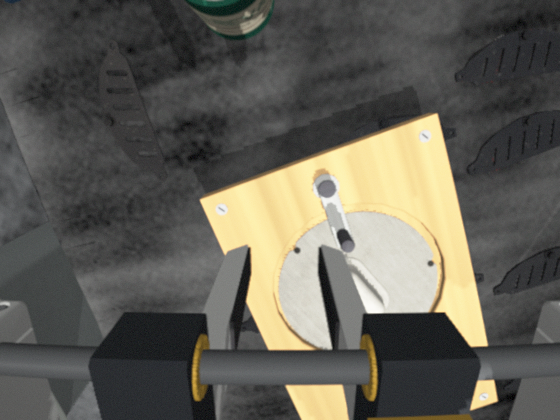

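The wrist view shows the clip running from (326,187) to (346,240), pointing at the recess centre and over the lid's edge. Its measured angle is about 0, the lid is flat, and the robot is clear.

```bash
python3 -c "
from cell import manip
print(manip.sign_off())"
```

```text
the job is handed in; nothing more can be done
None
```

The lid lies flat in the recess, the clip is closed against its stop over the lid's edge, and the job is handed in at about 9 s on the robot's clock.

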